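# Free the drying stand from behind the strainers and put the tumblers up to dry

### The arm

A 6-joint arm with a two-finger parallel gripper is mounted at the origin on the work surface. World frame = base frame: x ahead of the robot, y to its left, z up, the work surface at z = 0. Lengths are in m, angles in rad, forces in N, time in s.
With the tool pointing down it reaches from about 0.35 to 0.8 m from the base axis. Payload 7.3 kg.
Tool frame: the origin (TCP) lies between the finger pads; the fingertips stand 25 mm ahead of it and the grasp point (between the pads) lies 6 mm ahead of it (r.tip_extent is the distance from the TCP to the fingertips, in m); z points along the fingers, y is the direction in which the jaws open and shut (so a half turn about z gives the same grasp; the last joint's range is limited). The gripper opens to 85 mm and grips with 20 to 120 N. Pads are 22 mm wide; open, the fingers measure 114 mm over their backs; the gripper's body (76 mm by 85 mm) begins 54 mm behind the grasp point. The pads swing forward as they close: fully open they stand 13 mm farther back than shut.
Start: joints at [1.112, 0.342, 1.524, -0, 1.275, -0.146], TCP at [0.162, 0.5, 0.256] pointing down, gripper open.
Joint ranges: [-2.53, 2.53], [-0.77, 2.02], [0.04, 2.7], [-1, 4.14], [0.28, 2.66], [-3.11, 3.11]. Speed limits (rad/s): [2.57, 2.57, 3.14, 3.14, 3.14, 3.14].

### API

Orientations are given as a unit quaternion [x, y, z, w].
In Python, from workcell import r, command_gripper, optics gives the robot as it stands. The module is installed in compiled form; this text tells all that it offers. Calls block until the motion is done:
- r.reach(position, orientation): joint-space move of the TCP to a pose.
- r.move_straight(position, orientation=None, speed=0.15, max_force=None): straight line of the TCP; orientation=None keeps the orientation; speed is the mean speed in m/s. With max_force (N) it stops when the force on the tool has changed by that much, and returns True; else False.
- r.movej(angles): joint-space move.
- command_gripper(opening, force=None): finger opening in m; force is the grip in N (None keeps the last); returns when the fingers have stopped.
- r.hold(seconds).
- r.solve_ik(position, orientation): joint angles nearest the present ones, or None.
- r.read_state(): the state.
- optics.get_image(name): name is "scene" or "top" or "wrist"; returns (picture, depth): 480x640x3 uint8, red, green, blue; 480x640 float32, m along the optical axis (not along the pixel's ray), 0 where there is no reading.
- optics.camera_model(name): a dict with "K" (3x3 intrinsics, pixels), "k1" (the pictures are not rectified: a ray, as slopes to the right and down, at radius r is drawn at 1 + k1 r^2 times it, then the intrinsics apply), "R" (3x3) and "t" (3): a world point X has camera coordinates R X + t; the wrist camera has in their place "tool_from_camera" (4x4, takes a point from camera to tool coordinates, whose origin is the TCP and whose axes are the flange's). Camera axes: x right, y down, z forward; pixel columns grow to the right and rows downward; lengths in m; the calibration is good to about 2 mm. A picture is of the moment at which its call begins: read the wrist's pose just before it. camera_model takes no time and is no camera call.
A pose or a line that the arm cannot do raises r.PlanningError and nothing moves.
- r.finish_job(): hands the job in, once; it reports no verdict.
The state is a dict: "time_s": time; "joint_positions": joint angles; "dq": joint speeds; "tau": joint torques, N m; "eef_pos": TCP position; "eef_rot": TCP orientation; "contact_force": force on the tool from outside, world axes, zero at the start; "torque": the same for the moment, N m; "grip_width": finger opening in m.
Only numpy, scipy, OpenCV 4.12 (cv2) and the standard library are available. Lean on these libraries where they do the work, as an engineer would, in place of code of your own. Each camera call takes 0.05 s, during which the arm holds its last target.

### The job

Set the two rinsed tumblers up to dry. The drying stand hangs at the very back of the crowded hook, so first move every red strainer from that hook to the spare hook; then bring the stand with the yellow eye and set it upright in the yellow-ringed bay of the drip tray; finally put both blue tumblers upside down, one over the tray's white peg and one over the stand, each resting on its rim. Leave the other things on the counter where they are.

Things in the scene. Friction and masses are not known exactly. Their poses are not given: they have to be found in the camera images.
- hook_full: Fixed hook stand, origin at its post's axis on the counter. Foot 90 x 120 mm, post 16 mm thick; level rod 8 mm thick from the post along the stand's own -x, 195 mm long, axis 200 mm above the counter; its last 9 mm bend up to a lip, top 10 mm above the axis. The crowded hook, left or right: the drying stand nearest the post, two to four strainers in front, 24 mm apart or more.
- hook_spare: Fixed hook stand, origin at its post's axis on the counter. Foot 90 x 120 mm, post 16 mm thick; level rod 8 mm thick from the post along the stand's own -x, 195 mm long, axis 200 mm above the counter; its last 9 mm bend up to a lip, top 10 mm above the axis. The spare hook, empty at the start.
- strainer1_eye (a point): Red tea strainer, 45 g: a flat red eye 40 mm wide (point's y), 44 high (z), 8 thick (x), opening 26 wide x 30 high, and right below it a round steel sieve 50 mm across, 8 thick, in the same plane (lowest point 72 mm below the point). Site: centre of the opening; hanging at rest it is 11 mm below the rod's axis. Grip the eye from above across its 40 mm. Absent (None) in some starts.
- strainer2_eye (a point): Red tea strainer, 45 g: a flat red eye 40 mm wide (point's y), 44 high (z), 8 thick (x), opening 26 wide x 30 high, and right below it a round steel sieve 50 mm across, 8 thick, in the same plane (lowest point 72 mm below the point). Site: centre of the opening; hanging at rest it is 11 mm below the rod's axis. Grip the eye from above across its 40 mm. Absent (None) in some starts.
- strainer3_eye (a point): Red tea strainer, 45 g: a flat red eye 40 mm wide (point's y), 44 high (z), 8 thick (x), opening 26 wide x 30 high, and right below it a round steel sieve 50 mm across, 8 thick, in the same plane (lowest point 72 mm below the point). Site: centre of the opening; hanging at rest it is 11 mm below the rod's axis. Grip the eye from above across its 40 mm. Absent (None) in some starts.
- strainer4_eye (a point): Red tea strainer, 45 g: a flat red eye 40 mm wide (point's y), 44 high (z), 8 thick (x), opening 26 wide x 30 high, and right below it a round steel sieve 50 mm across, 8 thick, in the same plane (lowest point 72 mm below the point). Site: centre of the opening; hanging at rest it is 11 mm below the rod's axis. Grip the eye from above across its 40 mm. Absent (None) in some starts.
- dry_stand_eye (a point): Centre of the opening of the drying stand's yellow eye: flat, 40 mm wide (point's y), 44 high (z), 8 thick (x), opening 26 x 30; below it a steel post 12 mm thick and a round foot 80 mm across, 10 thick. 220 g, 120 mm tall: the point is 98 mm above the foot's underside, z up. Hangs like the strainers. Grip from above across the 40 mm.
- dry_stand_foot (a point): Centre of the underside of the drying stand's foot; z points up along its post.
- bay_mid (a point): Centre of the yellow ring (100 mm across) painted on the drip tray, at the tray's top face, 8 mm above the counter: where the stand is to stand, within 30 mm. The tray is a fixed grey plate 170 x 220 mm; peg and bay are 115 mm apart and may be either way round.
- peg_foot (a point): Foot of the fixed white drying peg on the drip tray, on its axis at the tray's top face, 8 mm above the counter. The peg is 100 mm tall and 18 mm thick (32 mm at the foot).
- tumbler_a_mid (a point): Blue eight-faceted tumbler, 90 g, 64 mm across flats (69 across corners), 130 mm long, wall 4, floor 5. Starts lying on a flat. The point is its centre, half-way along; z runs along the tumbler towards the open mouth (mouth 65 mm along +z, closed end 65 mm along -z); x and y are normal to flats.
- tumbler_b_mid (a point): Blue eight-faceted tumbler, 90 g, 64 mm across flats (69 across corners), 130 mm long, wall 4, floor 5. Starts lying on a flat. The point is its centre, half-way along; z runs along the tumbler towards the open mouth (mouth 65 mm along +z, closed end 65 mm along -z); x and y are normal to flats.
- sugar_jar: Bystander, to be left where it is: glass jar with steel lid, 60 mm across, 85 mm tall. Origin at the centre of its underside.
- pail: Bystander, to be left where it is: small metal pail, 90 mm across, 80 mm tall. Origin at the centre of its underside.
- napkin_carton: Bystander, to be left where it is: small cardboard carton 90 x 80 x 60 mm. Origin at the centre of its underside.
- tin: Bystander, to be left where it is: green tin, 70 mm across, 70 mm tall. Origin at the centre of its underside.
- spoon: Bystander, to be left where it is: spoon lying on the counter. Origin at the centre of its underside.

How it is judged:
On the way, in this order (a step that is already met when the one before it is completed fails the run):
1. every strainer hangs on the spare hook (x of strainer1_eye in the frame of hook_spare between -0.192 and -0.01 m and y of strainer1_eye in the frame of hook_spare between -0.015 and 0.015 m and z of strainer1_eye in the frame of hook_spare between 0.178 and 0.2 m and x of strainer2_eye in the frame of hook_spare between -0.192 and -0.01 m and y of strainer2_eye in the frame of hook_spare between -0.015 and 0.015 m and z of strainer2_eye in the frame of hook_spare between 0.178 and 0.2 m and x of strainer3_eye in the frame of hook_spare between -0.192 and -0.01 m and y of strainer3_eye in the frame of hook_spare between -0.015 and 0.015 m and z of strainer3_eye in the frame of hook_spare between 0.178 and 0.2 m and x of strainer4_eye in the frame of hook_spare between -0.192 and -0.01 m and y of strainer4_eye in the frame of hook_spare between -0.015 and 0.015 m and z of strainer4_eye in the frame of hook_spare between 0.178 and 0.2 m), for 0.2 s.
2. the drying stand stands upright in the yellow-ringed bay (horizontal distance between dry_stand_foot and bay_mid below 0.03 m and angle between dry_stand_foot's own z axis and vertical below 0.1 rad and height (world z) of dry_stand_foot below 0.014 m), for 0.2 s.
At the end, for the whole second after the job is handed in: Strainers hang on the spare rod (eye within 15 mm of its line, 178-200 mm up); stand upright (0.1 rad), foot within 30 mm of the ring centre; tumblers upside down on peg and stand (25 mm, 0.14 rad), down on their rims; all at rest (all of step 1 and all of step 2 and (((horizontal distance between tumbler_a_mid and peg_foot below 0.025 m and angle between tumbler_a_mid's own z axis and vertical above 3 rad) and height (world z) of tumbler_a_mid below 0.08 m and (horizontal distance between tumbler_b_mid and dry_stand_foot below 0.025 m and angle between tumbler_b_mid's own z axis and vertical above 3 rad) and height (world z) of tumbler_b_mid below 0.09 m) or ((horizontal distance between tumbler_b_mid and peg_foot below 0.025 m and angle between tumbler_b_mid's own z axis and vertical above 3 rad) and height (world z) of tumbler_b_mid below 0.08 m and (horizontal distance between tumbler_a_mid and dry_stand_foot below 0.025 m and angle between tumbler_a_mid's own z axis and vertical above 3 rad) and height (world z) of tumbler_a_mid below 0.09 m)) and linear speed of each of strainer1, strainer2, strainer3, strainer4, dry_stand, tumbler_a, tumbler_b below 0.05 m/s); the robot touches nothing.
It fails at once if a bystander is shifted by more than 40 mm (distance of any of sugar_jar, pail, napkin_carton, tin, spoon from where it was at the start of the episode above 0.04 m).
Of strainer1, strainer2, strainer3, strainer4 only 2 to 4 are there at a start; the rules pass over those that are not, and their reading is None.
At some moment in a run one of tumbler_a, tumbler_b may be knocked a few centimetres aside while the robot is not near it.
It also fails if it takes over 208 s, if anything falls off the work surface, if the arm or the gripper's body presses on something with over 40 N, if the wrist force passes 120 N, or if a joint passes its speed limit or range.

## Working session

There is one attempt and no reset: what is moved stays moved. The work goes in short steps, each a Python script; the robot and the scene stay as the last script left them, time stands still between calls to the robot, and variables do not carry over. Pictures are saved under pics/ and viewed, and the job is handed in when it is done.

```bash
mkdir -p pics; ls
python3 - <<'E'
from workcell import r, command_gripper, optics
import cv2, numpy as np
s=r.read_state();print({k:np.round(v,3) for k,v in s.items()})
for n in ["scene","top","wrist"]:
    im,d=optics.get_image(n); cv2.imwrite(f"pics/{n}0.png",im[:,:,::-1]); np.savez(f"/tmp/{n}0.npz",im=im,d=d)
    m=optics.camera_model(n);print(n,{k:np.round(v,4).tolist() for k,v in m.items()})
E
```

```text
pics
{'time_s': np.float64(0.0), 'joint_positions': array([ 1.112,  0.343,  1.525,  0.   ,  1.275, -0.146]), 'dq': array([ 0.   ,  0.   ,  0.   , -0.001,  0.002, -0.   ]), 'tau': array([-0.0000e+00, -4.3368e+01, -2.4601e+01, -0.0000e+00,  8.0000e-03,
       -0.0000e+00]), 'eef_pos': array([0.161, 0.499, 0.256]), 'eef_rot': array([ 0.156,  0.988, -0.001, -0.   ]), 'contact_force': array([ 0.282, -0.281, -0.345]), 'torque': array([-0.022,  0.002, -0.037]), 'grip_width': np.float64(0.085)}
scene {'K': [[464.0772, 0.0, 328.8368], [0.0, 464.0772, 242.203], [0.0, 0.0, 1.0]], 'k1': -0.0391, 'R': [[-0.7436, 0.6684, -0.017], [0.466, 0.4999, -0.7301], [-0.4795, -0.5508, -0.6832]], 't': [0.4146, -0.1322, 1.3775]}
top {'K': [[548.4452, 0.0, 323.7251], [0.0, 548.4452, 237.724], [0.0, 0.0, 1.0]], 'k1': 0.0304, 'R': [[0.0176, -0.9996, -0.0215], [-0.984, -0.0135, -0.1775], [0.1771, 0.0243, -0.9839]], 't': [-0.0011, 0.5793, 1.2079]}
wrist {'K': [[382.1201, 0.0, 315.5839], [0.0, 382.1201, 234.8079], [0.0, 0.0, 1.0]], 'k1': -0.0137, 'tool_from_camera': [[-0.0006, -0.9622, -0.2722, 0.0687], [1.0, -0.0006, -0.0002, -0.0008], [0.0, -0.2722, 0.9623, -0.1181], [0.0, 0.0, 0.0, 1.0]]}
```

View pics/scene0.png

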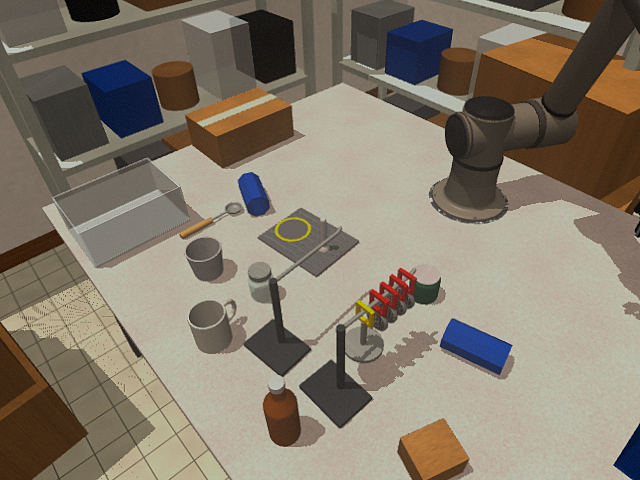

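View pics/top0.png

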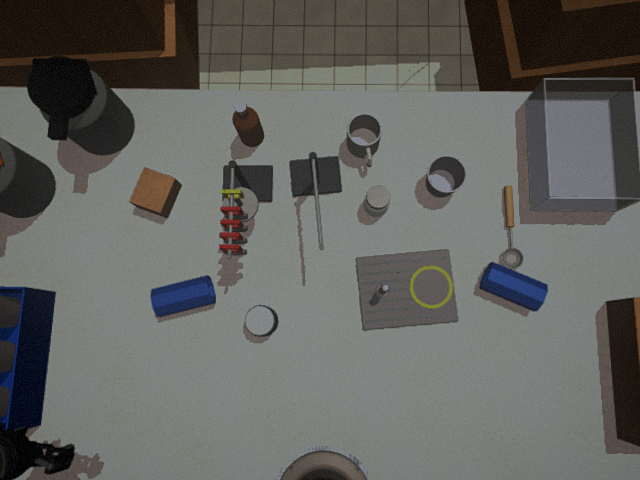

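View pics/wrist0.png

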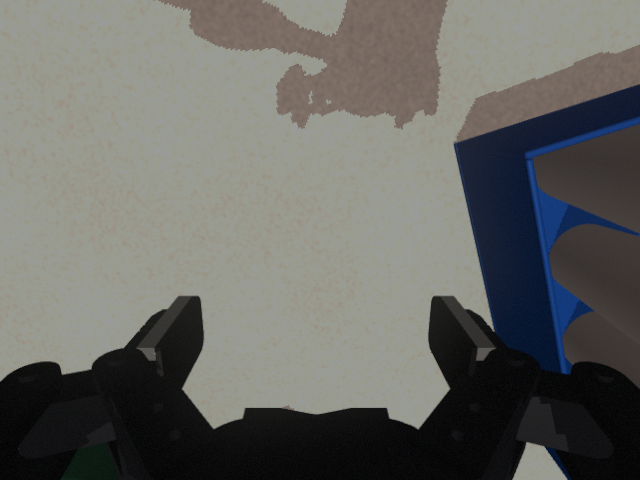

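The scene camera shows the crowded hook at about (343,330) with yellow and red eyes, and the spare hook's post at (278,310). In the top view the red eyes are at columns ~232, rows 210–250, the spare rod runs (313,155) to (321,248), the peg is at (384,290) and the ring at (431,287). The tumblers are at (183,296) and (514,286).

```bash
cat > h.py <<'E'
import numpy as np, cv2
from workcell import r, command_gripper, optics
from scipy.spatial.transform import Rotation as Ro
def rays(m):
    K=np.array(m["K"]);k1=m["k1"]
    v,u=np.mgrid[0:480,0:640].astype(float)
    p=np.stack([u.ravel(),v.ravel()],-1)[:,None]
    q=cv2.undistortPoints(p,K,np.array([k1,0,0,0,0.]))[:,0].reshape(480,640,2)
    return np.dstack([q,np.ones((480,640))])
def cloud(name,d,m=None,T=None):
    m=m or optics.camera_model(name)
    P=rays(m)*d[...,None]
    if name=="wrist":
        A=np.array(m["tool_from_camera"]);P=P@A[:3,:3].T+A[:3,3]
        return P@T[0].T+T[1]
    return (P-np.array(m["t"]))@np.array(m["R"])
def snap(name,out=None):
    s=r.read_state();T=(Ro.from_quat(s["eef_rot"]).as_matrix(),np.array(s["eef_pos"]))
    im,d=optics.get_image(name)
    if out: cv2.imwrite(f"pics/{out}.png",im[:,:,::-1])
    W=cloud(name,d,T=T); W[d<=0]=np.nan
    return im,d,W,T
def project(name,X,T=None):
    m=optics.camera_model(name);X=np.atleast_2d(X)
    if name=="wrist":
        A=np.array(m["tool_from_camera"]);Y=(X-T[1])@T[0];Y=(Y-A[:3,3])@A[:3,:3]
    else: Y=X@np.array(m["R"]).T+np.array(m["t"])
    q=Y[:,:2]/Y[:,2:];r2=(q**2).sum(1,keepdims=True);q=q*(1+m["k1"]*r2)
    K=np.array(m["K"]);return np.c_[q[:,0]*K[0,0]+K[0,2],q[:,1]*K[1,1]+K[1,2]]
def hsv(im): return cv2.cvtColor(im,cv2.COLOR_RGB2HSV)
E
python3 - <<'E'
from h import *
for n in ["top","scene"]:
    z=np.load(f"/tmp/{n}0.npz");im=z["im"];d=z["d"];W=cloud(n,d);W[d<=0]=np.nan;H=hsv(im)
    ws=(np.abs(W[...,0]-.5)<.5)&(np.abs(W[...,1])<.6)&(W[...,2]>-.02)&(W[...,2]<.3)
    hh=H[...,0];sat=H[...,1]
    print(n,"table z",np.nanmedian(W[ws&(sat<60)&(W[...,2]<.02)][:,2]))
    for c,mk in dict(red=((hh<6)|(hh>172))&(sat>150),yel=(hh>24)&(hh<34)&(sat>150),blue=(hh>105)&(hh<130)&(sat>120)).items():
        mk=(mk&ws).astype(np.uint8)
        nn,L,st,ce=cv2.connectedComponentsWithStats(mk)
        for i in range(1,nn):
            if st[i,4]>20:
                P=W[L==i];print(c,st[i].tolist(),"med",np.round(np.nanmedian(P,0),3),"min",np.round(np.nanpercentile(P,3,0),3),"max",np.round(np.nanpercentile(P,97,0),3))
E
```

```text
top table z 0.0012470250018011954
red [221, 207, 22, 8, 101] med [0.608 0.193 0.211] min [0.605 0.176 0.172] max [0.612 0.212 0.216]
red [221, 220, 19, 8, 100] med [0.581 0.193 0.211] min [0.578 0.177 0.17 ] max [0.585 0.211 0.215]
red [220, 233, 20, 7, 95] med [0.554 0.193 0.211] min [0.551 0.177 0.174] max [0.558 0.211 0.215]
red [220, 245, 20, 7, 91] med [0.53  0.193 0.211] min [0.527 0.175 0.172] max [0.534 0.211 0.214]
yel [222, 190, 19, 8, 78] med [0.644 0.193 0.211] min [0.641 0.178 0.172] max [0.648 0.212 0.215]
yel [410, 266, 42, 42, 248] med [ 0.474 -0.24   0.01 ] min [ 0.429 -0.288  0.005] max [ 0.521 -0.196  0.014]
blue [481, 263, 66, 47, 1755] med [ 0.474 -0.417  0.062] min [ 0.434 -0.478  0.009] max [ 0.517 -0.36   0.069]
blue [151, 276, 64, 40, 1686] med [0.441 0.323 0.061] min [0.406 0.265 0.008] max [0.478 0.386 0.069]
scene table z -0.00043661385553104865
red [370, 268, 47, 50, 867] med [0.579 0.202 0.202] min [0.528 0.178 0.17 ] max [0.613 0.216 0.211]
yel [275, 217, 36, 25, 207] med [ 0.481 -0.234  0.007] min [ 0.428 -0.288  0.005] max [ 0.522 -0.194  0.01 ]
yel [356, 300, 19, 15, 81] med [0.644 0.197 0.21 ] min [0.611 0.178 0.162] max [0.648 0.215 0.212]
yel [360, 316, 6, 5, 21] med [0.645 0.193 0.173] min [0.601 0.153 0.102] max [0.648 0.198 0.175]
blue [238, 172, 31, 43, 820] med [ 0.483 -0.404  0.053] min [ 0.441 -0.479  0.001] max [ 0.523 -0.357  0.065]
blue [440, 319, 72, 55, 2055] med [0.459 0.336 0.057] min [0.422 0.275 0.023] max [0.485 0.393 0.066]
```

Run:
```python
import cv2
a=cv2.imread("pics/top0.png");cv2.imwrite("pics/topc.png",cv2.resize(a[140:280,190:340],None,fx=5,fy=4.2,interpolation=2))
a=cv2.imread("pics/scene0.png");cv2.imwrite("pics/scenec.png",cv2.resize(a[220:430,240:450],None,fx=2.8,fy=2.8,interpolation=2))
```

```text
(no output)
```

View pics/topc.png

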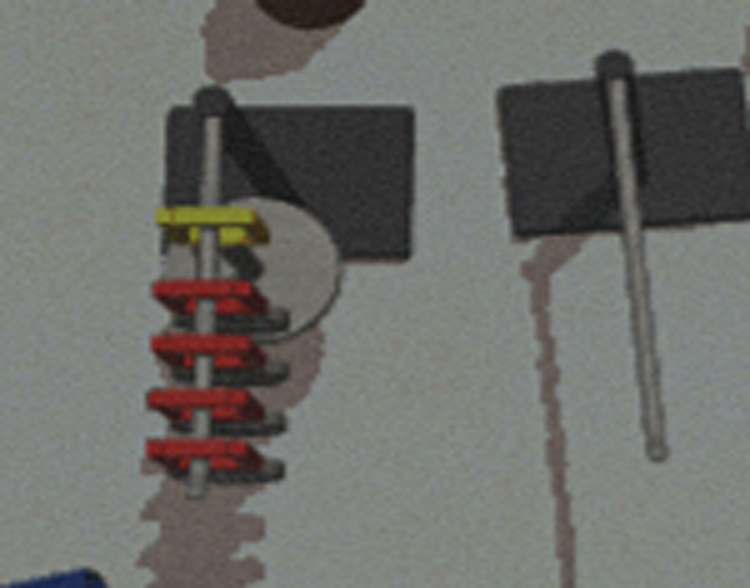

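View pics/scenec.png

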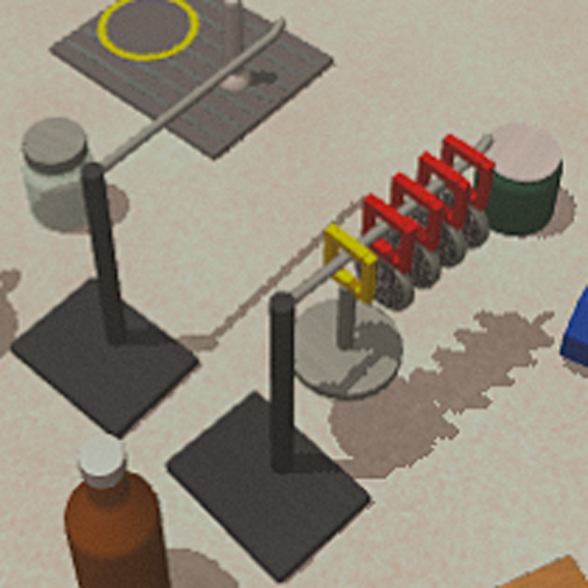

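Run:
```python
from h import *
for n in ["top","scene"]:
    z=np.load(f"/tmp/{n}0.npz");im=z["im"];d=z["d"];W=cloud(n,d);W[d<=0]=np.nan;H=hsv(im)
    for nm,(a,b) in dict(full=(.14,.25),spare=(-.06,.10)).items():
        k=(W[...,0]>.4)&(W[...,0]<.85)&(W[...,1]>a)&(W[...,1]<b)&(W[...,2]>.185)&(W[...,2]<.24)&(H[...,1]<110)
        P=W[k]
        print(n,nm,len(P),"x",P[:,0].min(),P[:,0].max(),"z",np.percentile(P[:,2],[5,50,95]).round(3))
        for lo in np.arange(.46,.76,.02):
            q=P[(P[:,0]>=lo)&(P[:,0]<lo+.02)]
            if len(q)>2: print("  %.2f n%d y %.4f [%.4f %.4f] z %.4f"%(lo+.01,len(q),np.median(q[:,1]),q[:,1].min(),q[:,1].max(),np.median(q[:,2])))
    # foot corners: dark pixels
    for nm,(a,b) in dict(full=(.09,.25),spare=(-.06,.10)).items():
        k=(H[...,2]<75)&(W[...,2]<.02)&(W[...,0]>.5)&(W[...,0]<.85)&(W[...,1]>a)&(W[...,1]<b)
        P=W[k];
        if len(P)>50:
            rct=cv2.minAreaRect(P[:,:2].astype(np.float32));print(n,nm,"foot",rct)
```

```text
top full 387 x 0.5071207192650075 0.8462950951170402 z [0.192 0.205 0.211]
  0.51 n23 y 0.1931 [0.1895 0.1981] z 0.2087
  0.53 n37 y 0.1942 [0.1748 0.2126] z 0.2041
  0.55 n33 y 0.1934 [0.1748 0.2137] z 0.2042
  0.57 n36 y 0.1937 [0.1777 0.2143] z 0.2043
  0.59 n25 y 0.1946 [0.1751 0.1987] z 0.2041
  0.61 n37 y 0.1958 [0.1751 0.2156] z 0.2055
  0.63 n37 y 0.1948 [0.1913 0.2001] z 0.2042
  0.65 n25 y 0.1951 [0.1760 0.2156] z 0.2035
  0.67 n39 y 0.1971 [0.1924 0.2002] z 0.2044
  0.69 n41 y 0.1956 [0.1915 0.2004] z 0.2040
  0.71 n50 y 0.1956 [0.1883 0.2049] z 0.2052
top spare 410 x 0.5281924161738517 0.7326032841750576 z [0.2   0.205 0.209]
  0.53 n22 y 0.0102 [0.0072 0.0135] z 0.2081
  0.55 n40 y 0.0117 [0.0076 0.0160] z 0.2044
  0.57 n38 y 0.0140 [0.0099 0.0184] z 0.2046
  0.59 n37 y 0.0163 [0.0123 0.0209] z 0.2042
  0.61 n39 y 0.0188 [0.0147 0.0232] z 0.2043
  0.63 n37 y 0.0211 [0.0171 0.0237] z 0.2047
  0.65 n36 y 0.0235 [0.0195 0.0260] z 0.2048
  0.67 n38 y 0.0260 [0.0219 0.0285] z 0.2037
  0.69 n36 y 0.0269 [0.0224 0.0311] z 0.2037
  0.71 n42 y 0.0293 [0.0249 0.0362] z 0.2048
  0.
[... 972 characters left out ...]
2072
  0.55 n34 y 0.0140 [0.0084 0.0171] z 0.2019
  0.57 n31 y 0.0168 [0.0092 0.0190] z 0.2018
  0.59 n32 y 0.0191 [0.0121 0.0214] z 0.2023
  0.61 n35 y 0.0214 [0.0158 0.0245] z 0.2024
  0.63 n34 y 0.0231 [0.0186 0.0274] z 0.2022
  0.65 n37 y 0.0258 [0.0196 0.0290] z 0.2023
  0.67 n36 y 0.0276 [0.0226 0.0305] z 0.2024
  0.69 n41 y 0.0298 [0.0250 0.0327] z 0.2020
  0.71 n39 y 0.0319 [0.0269 0.0369] z 0.2021
  0.73 n94 y 0.0361 [0.0242 0.0406] z 0.2010
scene full foot ((0.7142792344093323, 0.19222798943519592), (0.1821211576461792, 0.20792421698570251), 60.99396896362305)
scene spare foot ((0.7397518754005432, 0.017451509833335876), (0.1135777086019516, 0.15382170677185059), 6.801331996917725)
```

```bash
cat >> h.py <<'E'
def qd(yaw): return Ro.from_matrix(Ro.from_euler('z',yaw).as_matrix()@np.diag([-1,1,-1.])).as_quat()
YF,YS=0.0125,0.112
def fullpt(x): return np.array([x,0.1945+YF*(x-.61)])
def spare(hx): return np.array([0.7235+hx*np.cos(YS),0.0188+YS*(0.7235+hx*np.cos(YS)-.61)])
ZG=0.202
def T_(): return round(float(r.read_state()["time_s"]),2)
def pick_full(x,zl=0.014,f=30):
    p=fullpt(x); q=qd(YF)
    command_gripper(0.060,force=f)
    r.reach([*p,0.245],q)
    r.move_straight([*p,ZG],speed=.1)
    command_gripper(0.03)
    print("grip",r.read_state()["grip_width"],T_())
    r.move_straight([*p,ZG+zl],speed=.06)
    o=fullpt(0.475); r.move_straight([*o,ZG+zl],speed=.15,max_force=15) and print("FORCE")
def place_spare(hx,zl=0.014):
    s=spare(-0.245)
    r.move_straight([*s,ZG+zl],qd(YS),speed=.2)
    p=spare(hx)
    if r.move_straight([*p,ZG+zl],speed=.15,max_force=15): print("FORCE",r.read_state()["eef_pos"])
    r.move_straight([*p,ZG],speed=.06)
    command_gripper(0.060)
    r.move_straight([*p,0.245],speed=.15)
    print("done",T_())
E
python3 - <<'E'
from h import *
for p,q in [(fullpt(.644),qd(YF)),(spare(-.04),qd(YS)),(spare(-.245),qd(YS))]:
    for z in (.2,.35): print(r.solve_ik([*p,z],q) is not None)
pick_full(0.530)
print(r.read_state()["contact_force"],r.read_state()["eef_pos"])
im,d,W,T=snap("wrist","w1");snap("scene","s1")
E
```

```text
True
True
True
True
True
True
grip 0.03959127548100859 3.17
[-0.72528305  0.41888939 -0.64231314] [0.47558062 0.19290303 0.21626107]
```

View pics/s1.png

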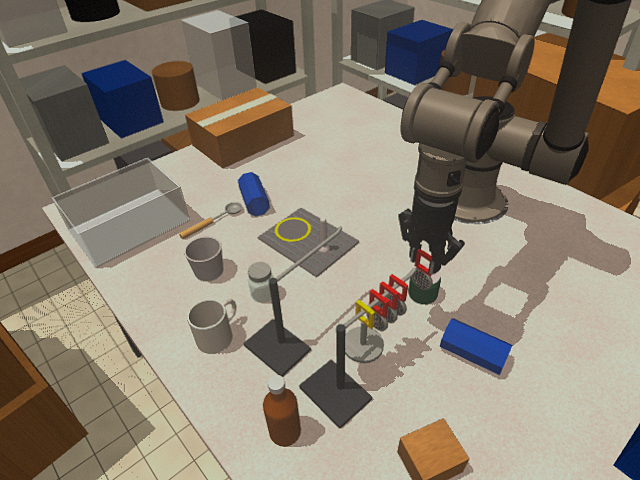

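View pics/w1.png

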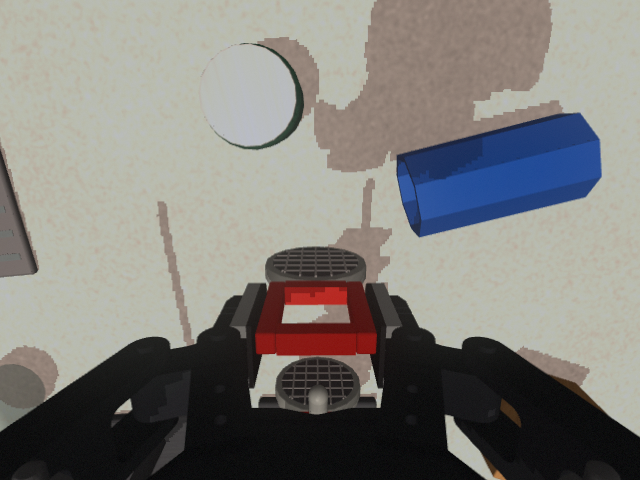

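The first strainer is held square between the pads and clear of the rod; three remain. The left tumbler's open mouth faces the tin, at wrist pixel (408,197).

```bash
python3 - <<'E'
from h import *
place_spare(-0.04)
snap("scene","s2");im,d,W,T=snap("wrist","w2");snap("top","t2")
E
python3 -c "
import cv2,numpy as np
a=cv2.imread('pics/s2.png')[200:420,230:450];b=cv2.imread('pics/t2.png')[140:290,190:340]
cv2.imwrite('pics/c2.png',np.hstack([cv2.resize(a,(400,400)),cv2.resize(b,(400,400))]))"
```

```text
done 7.92
```

View pics/c2.png

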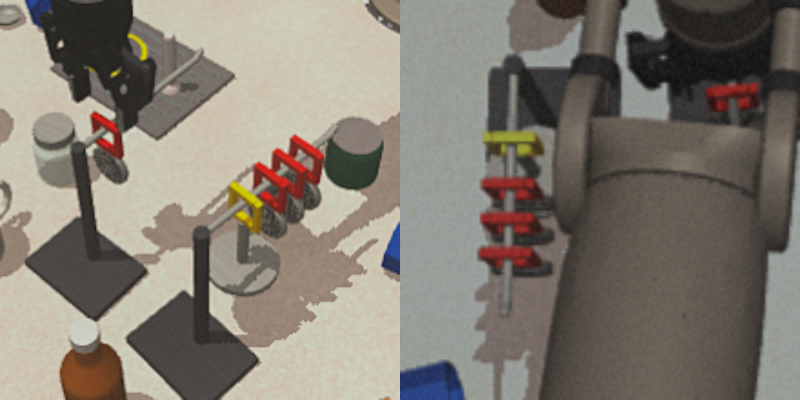

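Strainer 1 hangs on the spare rod and the other three are undisturbed. Moving the rest, with higher transit for margin.

```bash
sed -i 's/0\.245\]/0.29]/g' h.py; sed -i 's/\[\*p,0.29\],q)/[*p,0.29],q)/; s/\[\*p,ZG\],speed=.1)/[*p,ZG],speed=.12)/' h.py
python3 - <<'E'
from h import *
pick_full(0.554); place_spare(-0.075)
im,d,W,T=snap("top","t3");H=hsv(im)
mk=((H[...,0]<6)|(H[...,0]>172))&(H[...,1]>150)&(W[...,1]>.1)&(W[...,2]>.2)
nn,L,st,ce=cv2.connectedComponentsWithStats(mk.astype(np.uint8))
for i in range(1,nn):
    if st[i,4]>20: print(np.nanmedian(W[L==i],0).round(3))
snap("scene","s3")
E
python3 -c "
import cv2,numpy as np
a=cv2.imread('pics/s3.png')[200:420,230:450];b=cv2.imread('pics/t3.png')[140:290,190:340]
cv2.imwrite('pics/c3.png',np.hstack([cv2.resize(a,(400,400)),cv2.resize(b,(400,400))]))"
```

```text
grip 0.03936642709947346 10.35
done 15.23
[0.608 0.194 0.212]
[0.582 0.193 0.211]
```

View pics/c3.png

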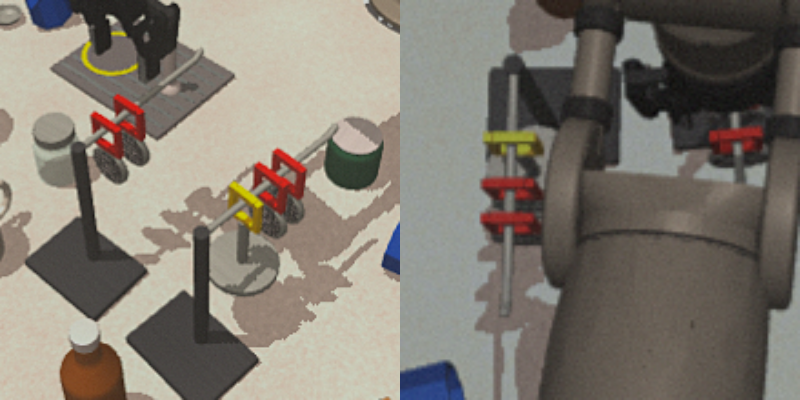

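Two strainers are on the spare rod and two remain, undisturbed, in front of the yellow eye.

```bash
python3 - <<'E'
from h import *
pick_full(0.5815); place_spare(-0.11)
pick_full(0.608); place_spare(-0.145)
r.reach([0.45,0.2,0.35],qd(0))
snap("top","t4");snap("scene","s4");print(T_())
E
python3 -c "
import cv2,numpy as np
a=cv2.imread('pics/s4.png')[200:420,230:450];b=cv2.imread('pics/t4.png')[140:290,190:340]
cv2.imwrite('pics/c4.png',np.hstack([cv2.resize(a,(400,400)),cv2.resize(b,(400,400))]))"
```

```text
grip 0.03983452838832986 17.51
done 22.34
grip 0.039397019334212774 24.48
done 29.26
30.28
```

View pics/c4.png

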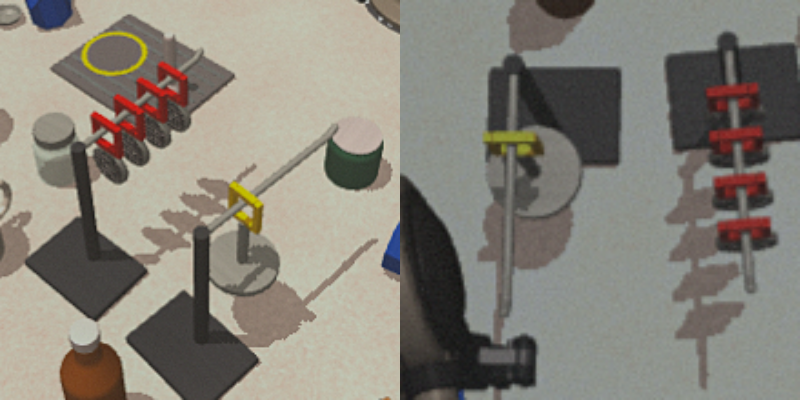

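All four strainers hang on the spare rod (top crop, columns ~735–745), and only the stand with its yellow eye remains. Next I measure the bay and peg, then move the stand.

Run:
```python
from h import *
for n in ["top","scene"]:
    im,d,W,T=snap(n);H=hsv(im)
    k=(H[...,0]>22)&(H[...,0]<36)&(H[...,1]>120)&(abs(W[...,0]-.475)<.09)&(abs(W[...,1]+.24)<.09)
    ys,xs=np.nonzero(k)
    # intersect rays with z=.008 for accuracy
    m=optics.camera_model(n);R=rays(m)[ys,xs]@np.array(m["R"]);c=-np.array(m["R"]).T@np.array(m["t"])
    P=c+R*((.008-c[2])/R[:,2])[:,None]
    A=np.c_[2*P[:,:2],np.ones(len(P))];s=np.linalg.lstsq(A,(P[:,:2]**2).sum(1),rcond=None)[0]
    print(n,"ring",s[:2],"rad",np.sqrt(s[2]+s[0]**2+s[1]**2))
    k=(abs(W[...,0]-.47)<.12)&(abs(W[...,1]+.2)<.15)&(W[...,2]>.04)&(W[...,2]<.13);
    P=W[k];P=P[(P[:,1]>-.3)]
    for lo,hi in ((.04,.095),(.1,.115)):
        q=P[(P[:,2]>lo)&(P[:,2]<hi)];print(" peg",lo,len(q),np.median(q,0).round(4),q.min(0).round(3),q.max(0).round(3))
    kk=(H[...,0]>22)&(H[...,0]<36)&(H[...,1]>120)&(W[...,2]>.195)&(W[...,2]<.23)
    print(" eye",np.nanmedian(W[kk],0),W[kk].min(0),W[kk].max(0))
```

```text
top ring [ 0.47542461 -0.24188818] rad 0.04612654107896357
 peg 0.04 22 [ 0.457  -0.1209  0.0705] [ 0.454 -0.13   0.045] [ 0.466 -0.118  0.093]
 peg 0.1 52 [ 0.4632 -0.1269  0.1069] [ 0.455 -0.134  0.101] [ 0.47  -0.119  0.113]
 eye [0.64467593 0.19852193 0.21183622] [0.64033525 0.17591133 0.20151397] [0.90554226 0.54514268 0.22954239]
scene ring [ 0.47548145 -0.24103841] rad 0.04610713511191011
 peg 0.04 82 [ 0.4691 -0.1206  0.0756] [ 0.456 -0.135  0.04 ] [ 0.474 -0.115  0.095]
 peg 0.1 34 [ 0.4666 -0.1237  0.1049] [ 0.458 -0.133  0.1  ] [ 0.474 -0.116  0.109]
 eye [0.64488885 0.19844284 0.20991661] [0.63460126 0.17706993 0.1985648 ] [0.6501092  0.21651756 0.21338378]
```

Run:
```python
from h import *
pick_full(0.6447,f=60)
s=r.read_state();print(s["eef_pos"],s["contact_force"])
p=s["eef_pos"]
r.move_straight([p[0]-.01,p[1],0.38],speed=.2)
B=np.array([0.4755,-0.2415])
r.reach([*B,0.38],qd(0.0))
r.move_straight([*B,0.16],speed=.2)
snap("scene","s5");snap("wrist","w5");print(T_(),r.read_state()["grip_width"])
```

```text
grip 0.03887481928078543 32.62
[0.47572896 0.19279905 0.21601337] [ 0.14920389 -0.49889732 -2.76884283]
38.22 0.038499169333462334
```

View pics/s5.png

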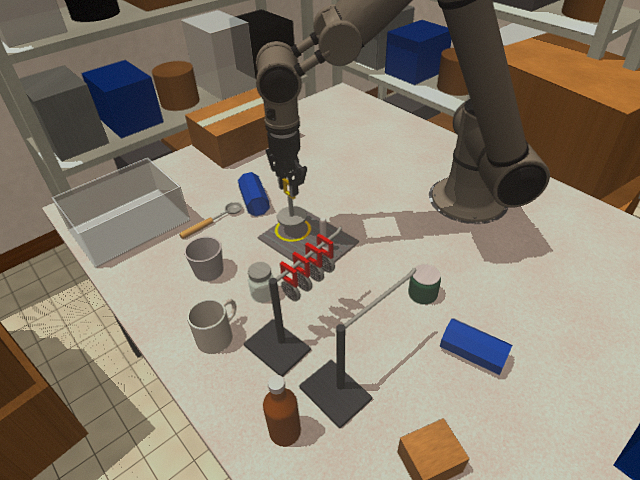

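View pics/w5.png

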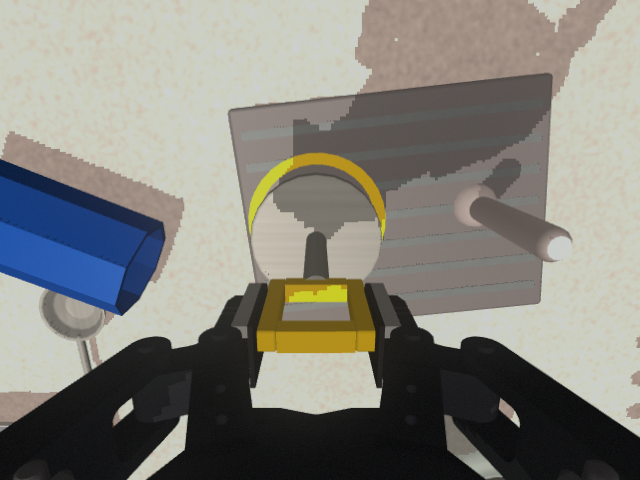

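The stand is hanging plumb over the ring (foot at (316,230) in the wrist view). Now I lower and release it.

```bash
python3 - <<'E'
from h import *
B=np.array([0.4755,-0.2415])
hit=r.move_straight([*B,0.114],speed=.05,max_force=6)
print(hit,r.read_state()["eef_pos"],r.read_state()["contact_force"])
command_gripper(0.060); 
r.move_straight([*B,0.30],speed=.15)
r.reach([0.42,0,0.40],qd(0))
snap("top","t6");snap("scene","s6");print(T_())
im,d,W,T=snap("top");H=hsv(im)
k=(H[...,0]>22)&(H[...,0]<36)&(H[...,1]>120)&(W[...,2]>.08)&(W[...,2]<.16)&(W[...,1]<-.1)
print(np.nanmedian(W[k],0),W[k].min(0),W[k].max(0))
E
python3 -c "
import cv2,numpy as np
a=cv2.imread('pics/s6.png')[150:350,200:400];b=cv2.imread('pics/t6.png')[200:400,350:550]
cv2.imwrite('pics/c6.png',np.hstack([cv2.resize(a,(400,400)),cv2.resize(b,(400,400))]))"
```

```text
True [ 0.47487823 -0.24130295  0.12131611] [-1.26702525  0.79256019  5.48656253]
41.77
[ 0.47083815 -0.24480453  0.12737734] [ 0.15491341 -0.64178284  0.082172  ] [ 0.47630029 -0.22050782  0.13519347]
```

View pics/c6.png

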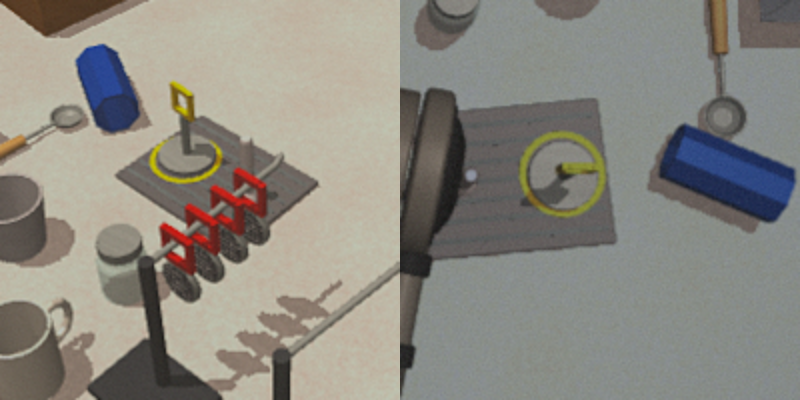

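The stand is upright in the ring's centre. Now a wrist look at each tumbler for axis and mouth end.

```bash
cat >> h.py <<'E'
def tumbler(im,W,near,rad=.13):
    H=hsv(im);k=(H[...,0]>105)&(H[...,0]<130)&(H[...,1]>110)&(np.hypot(W[...,0]-near[0],W[...,1]-near[1])<rad)&(W[...,2]>.03)&(W[...,2]<.09)
    k=cv2.morphologyEx(k.astype(np.uint8),cv2.MORPH_OPEN,np.ones((3,3)))>0
    P=W[k][:,:2].astype(np.float32)
    c,(w,h),a=cv2.minAreaRect(P);b=np.deg2rad(a+(90 if h>w else 0))
    top=W[k][:,2]
    return np.array(c),(w,h),np.array([np.cos(b),np.sin(b)]),np.percentile(top,90),k
E
python3 - <<'E'
from h import *
for i,(x,y) in enumerate([(0.45,-0.40),(0.44,0.31)]):
    r.reach([x-.03,y,0.34],qd(0)); r.hold(.2)
    im,d,W,T=snap("wrist",f"wt{i}")
    res=tumbler(im,W,(x,y));print(i,res[:4],T_())
    np.savez(f"/tmp/wt{i}.npz",im=im,W=W)
E
python3 -c "
import cv2,numpy as np
cv2.imwrite('pics/wt.png',np.hstack([cv2.resize(cv2.imread('pics/wt%d.png'%i),(400,300)) for i in (0,1)]))"
```

```text
0 (array([ 0.47576621, -0.42238298]), (0.12962877750396729, 0.06467554718255997), array([0.38327128, 0.92363582]), np.float64(0.06490386643622793)) 43.57
1 (array([0.44084263, 0.32796782]), (0.06422047317028046, 0.12977804243564606), array([-0.26067869,  0.96542562]), np.float64(0.0649401922065662)) 46.33
```

View pics/wt.png

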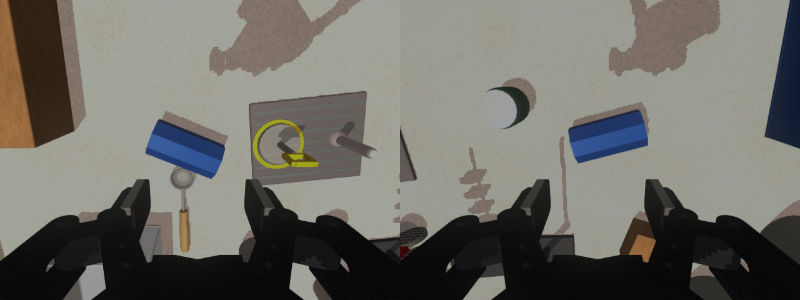

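```bash
python3 -c "
import cv2,numpy as np
a=cv2.imread('pics/wt0.png')[170:310,210:380];b=cv2.imread('pics/w5.png')[140:330,0:200]
cv2.imwrite('pics/wz.png',np.hstack([cv2.resize(x,(400,400),interpolation=2) for x in (a,b)]))"
```

```text
(no output)
```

View pics/wz.png

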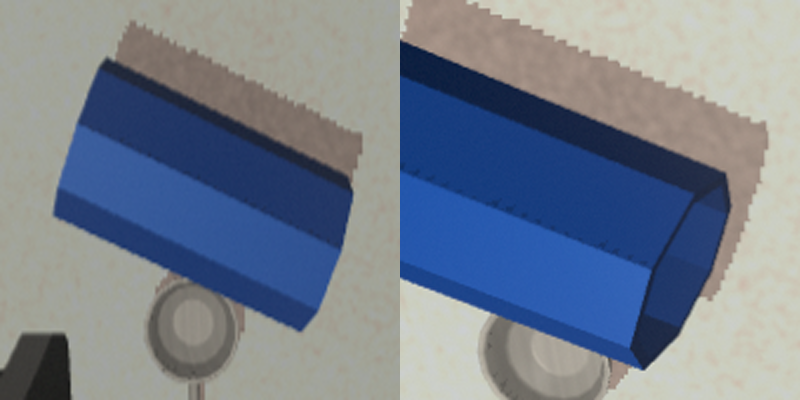

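```bash
python3 -c "
import cv2,numpy as np
a=cv2.imread('pics/w1.png')[100:250,380:620]
cv2.imwrite('pics/wz1.png',cv2.resize(a,(640,400),interpolation=2))"
cat >> h.py <<'E'
def frame(z,x):
    z=z/np.linalg.norm(z);x=x-z*(x@z);x/=np.linalg.norm(x);return np.c_[x,np.cross(z,x),z]
def pick_R(m,th,flip):
    m=np.array([*m,0.]);z=-np.cos(th)*np.array([0,0,1.])+np.sin(th)*m
    x=-np.cos(th)*m-np.sin(th)*np.array([0,0,1.])
    return frame(z,x*flip)
def place_R(h,th,flip):
    h=np.array([*h,0.]);z=np.cos(th)*h-np.sin(th)*np.array([0,0,1.])
    x=np.cos(th)*np.array([0,0,1.])+np.sin(th)*h
    return frame(z,x*flip)
GA=0.002   # tumbler axis ahead of TCP
OFF=0.038  # toward closed end
def pick_p(c,m,th,zc=0.033):
    R=pick_R(m,th,1);return np.array([*(c-OFF*np.asarray(m)),zc])-GA*R[:,2],
def place_p(xy,h,th,zmouth):
    R=place_R(h,th,1);return np.array([*xy,zmouth+.065+OFF])-GA*R[:,2]
E
cat > geo.py <<'E'
import numpy as np
TR=(np.array([0.4758,-0.4224]),np.array([0.3833,0.9236]))
TL=(np.array([0.4408,0.3280]),np.array([0.2607,-0.9654]))
PEG=np.array([0.4645,-0.126]);STAND=np.array([0.4755,-0.2415])
E
python3 - <<'E'
from h import *
from geo import *
q_=lambda R:Ro.from_matrix(R).as_quat()
z=np.load("/tmp/wt0.npz");W=z["W"]
# spoon bowl: points slightly above table near right tumbler, gray
k=(np.hypot(W[...,0]-.53,W[...,1]+.42)<.06)&(W[...,2]>.004)&(W[...,2]<.04)&(hsv(z["im"])[...,1]<90)
P=W[k];D=P[:,:2]-TR[0];a=D@TR[1];b=D@np.array([TR[1][1],-TR[1][0]])
print("spoon along",np.percentile(a,[2,50,98]).round(3),"across",np.percentile(b,[2,50,98]).round(3),"z",np.percentile(P[:,2],[50,95,99]))
for nm,(c,m),tgt,zt in (("L",TL,PEG,.008),("R",TR,STAND,.018),("L-stand",TL,STAND,.018),("R-peg",TR,PEG,.008)):
  for th in np.deg2rad([20,30,40]):
    for f in (1,-1):
      R=pick_R(m,th,f);p=pick_p(c,m,th)[0]
      a=r.solve_ik(p,q_(R));a2=r.solve_ik(p+[0,0,.3],q_(R))
      ok=[]
      for ang in np.arange(-180,180,30):
        h=np.array([np.cos(np.deg2rad(ang)),np.sin(np.deg2rad(ang))])
        R=place_R(h,th,f)
        if all(r.solve_ik(place_p(tgt,h,th,zz),q_(R)) is not None for zz in (zt,.1,.19)): ok.append(int(ang))
      print(nm,round(np.rad2deg(th)),f,a is not None,a2 is not None,ok)
E
```

```text
spoon along [-0.005  0.021  0.041] across [0.046 0.073 0.102] z [0.00945157 0.01490569 0.01551305]
L 20 1 True True [-180, -150, -120, -30, 0, 30, 60, 90, 120, 150]
L 20 -1 True True [-180, -150, -120, -30, 0, 30, 60, 90, 120, 150]
L 30 1 True True [-180, -150, -120, 0, 30, 60, 90, 120, 150]
L 30 -1 True True [-180, -150, -120, 0, 30, 60, 90, 120, 150]
L 40 1 True True [-180, -150, -120, 0, 30, 60, 90, 120, 150]
L 40 -1 True True [-180, -150, -120, 0, 30, 60, 90, 120, 150]
R 20 1 True True [-180, -150, -30, 0, 30, 60, 90, 120]
R 20 -1 True True [-180, -150, -30, 0, 30, 60, 90, 120]
R 30 1 True True [-180, -150, -120, 0, 30, 60, 90, 120, 150]
R 30 -1 True True [-180, -150, -120, 0, 30, 60, 90, 120, 150]
R 40 1 True True [-180, -150, -120, 0, 30, 60, 90, 120, 150]
R 40 -1 True True [-180, -150, -120, 0, 30, 60, 90, 120, 150]
L-stand 20 1 True True [-180, -150, -30, 0, 30, 60, 90, 120]
L-stand 20 -1 True True [-180, -150, -30, 0, 30, 60, 90, 120]
L-stand 30 1 True True [-180, -150, -120, 0, 30, 60, 90, 120, 150]
L-stand 30 -1 True True [-180, -150, -120, 0, 30, 60, 90, 120, 150]
L-stand 40 1 True True [-180, -150, -120, 0, 30, 60, 90, 120, 150]
L-stand 40 -1 True True [-180, -150, -120, 0, 30, 60, 90, 120, 150]
R-peg 20 1 True True [-180, -150, -120, -30, 0, 30, 60, 90, 120, 150]
R-peg 20 -1 True True [-180, -150, -120, -30, 0, 30, 60, 90, 120, 150]
R-peg 30 1 True True [-180, -150, -120, 0, 30, 60, 90, 120, 150]
R-peg 30 -1 True True [-180, -150, -120, 0, 30, 60, 90, 120, 150]
R-peg 40 1 True True [-180, -150, -120, 0, 30, 60, 90, 120, 150]
R-peg 40 -1 True True [-180, -150, -120, 0, 30, 60, 90, 120, 150]
```

View pics/wz1.png

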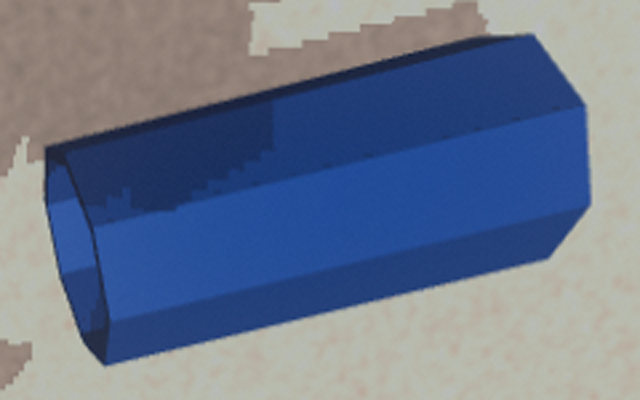

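Both mouths are confirmed: left tumbler's toward −y, right tumbler's toward +y. Next, choose the flip and approach yaw, then pick the left one after a fresh measurement.

```bash
cat >> h.py <<'E'
q_=lambda R:Ro.from_matrix(R).as_quat()
E
python3 - <<'E'
from h import *
from geo import *
th=np.deg2rad(30)
for nm,(c,m),tgt in (("L",TL,PEG),("R",TR,STAND)):
    for f in (1,-1):
        a2=r.solve_ik(pick_p(c,m,th)[0]+[0,0,.27],q_(pick_R(m,th,f)))
        print(nm,f,"pick",np.round(a2,2))
        for ang in (-10,0,15,30,45,180):
            h=np.array([np.cos(np.deg2rad(ang)),np.sin(np.deg2rad(ang))])
            b=r.solve_ik(place_p(tgt,h,th,.19),q_(place_R(h,th,f)))
            print("  ",ang,None if b is None else np.round(b,2))
print(T_())
E
```

```text
L 1 pick [ 0.79  0.55  1.16 -0.45  1.7   0.53]
   -10 [-0.7  -0.06  2.37  1.87  0.47 -0.62]
   0 [-0.85 -0.03  2.34  1.6   0.71 -0.55]
   15 [-0.98  0.06  2.24  1.35  0.99 -0.58]
   30 [-1.01  0.17  2.11  1.18  1.21 -0.63]
   45 [-1.    0.28  1.95  1.03  1.41 -0.68]
   180 [-0.28  0.81  1.   -0.34  2.33 -1.95]
L -1 pick [ 0.79  0.55  1.16 -0.45  1.7  -2.61]
   -10 [-0.7  -0.06  2.37  1.87  0.47  2.52]
   0 [-0.85 -0.03  2.34  1.6   0.71  2.59]
   15 [-0.98  0.06  2.24  1.35  0.99  2.56]
   30 [-1.01  0.17  2.11  1.18  1.21  2.51]
   45 [-1.    0.28  1.95  1.03  1.41  2.46]
   180 [-0.28  0.81  1.   -0.34  2.33  1.19]
R 1 pick [-1.08  0.72  0.86  0.42  1.89  2.52]
   -10 [-0.97  0.08  2.22  1.63  0.67 -0.55]
   0 [-1.06  0.13  2.16  1.45  0.86 -0.54]
   15 [-1.12  0.23  2.03  1.25  1.11 -0.57]
   30 [-1.13  0.33  1.88  1.1   1.33 -0.6 ]
   45 [-1.1   0.44  1.7   0.97  1.53 -0.64]
   180 [-0.42  0.89  0.83 -0.52  2.36 -2.18]
R -1 pick [-1.08  0.72  0.86  0.42  1.89 -0.62]
   -10 [-0.97  0.08  2.22  1.63  0.67  2.6 ]
   0 [-1.06  0.13  2.16  1.45  0.86  2.6 ]
   15 [-1.12  0.23  2.03  1.25  1.11  2.58]
   30 [-1.13  0.33  1.88  1.1   1.33  2.54]
   45 [-1.1   0.44  1.7   0.97  1.53  2.5 ]
   180 [-0.42  0.89  0.83 -0.52  2.36  0.96]
46.33
```

```bash
cat >> h.py <<'E'
def grab(c,m,th=np.deg2rad(30),f=1):
    p=pick_p(c,m,th)[0];q=q_(pick_R(m,th,f))
    command_gripper(0.085,force=40)
    r.reach(p+[0,0,.12],q)
    if r.move_straight(p,speed=.12,max_force=8): print("HIT",r.read_state()["eef_pos"],p)
    command_gripper(0.055)
    print("grip",r.read_state()["grip_width"],r.read_state()["eef_pos"]-p)
    r.move_straight(p+[0,0,.32],speed=.2)
    print("grip",r.read_state()["grip_width"],T_())
E
python3 - <<'E'
from h import *
from geo import *
im,d,W,T=snap("wrist");res=tumbler(im,W,(0.44,.33));print(res[:4])
c=res[0];v=res[2]; m=v*np.sign(v@TL[1])
assert abs(max(res[1])-.13)<.004
grab(c,m)
h=np.array([np.cos(.17),np.sin(.17)]);th=np.deg2rad(30)
r.reach(place_p(PEG,h,th,.22),q_(place_R(h,th,1)))
r.hold(.2);snap("scene","s7");snap("top","t7");print(T_())
E
```

```text
(array([0.44080806, 0.32784542]), (0.06401176750659943, 0.1295991986989975), array([-0.25873549,  0.96594821]), np.float64(0.06493197705105563))
grip 0.06349324181119667 [0.00037036 0.00047045 0.00091733]
grip 0.06357997013953849 51.52
53.66
```

View pics/s7.png

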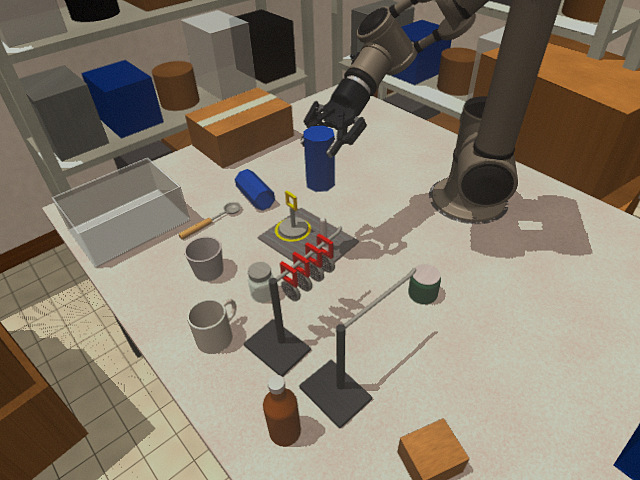

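View pics/t7.png

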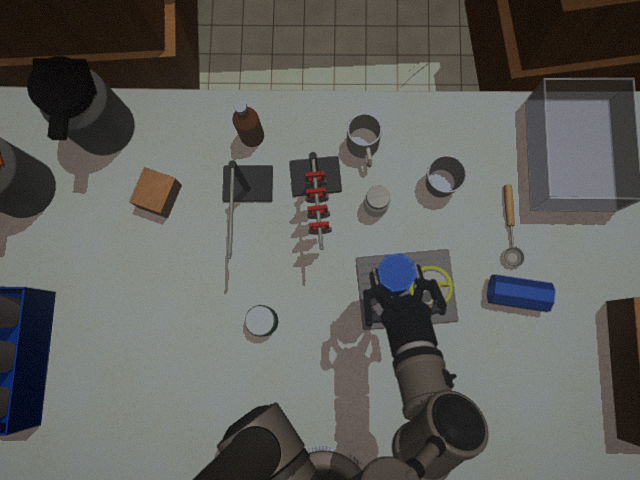

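The left tumbler is held upside down above the peg. The right tumbler has been knocked: in the top view it is now at about (520,293), so I'll remeasure it. First I check the held tumbler's alignment over the peg.

```bash
cat >> h.py <<'E'
def held(near):
    for n in ("top","scene"):
        im,d,W,T=snap(n);H=hsv(im)
        k=(H[...,0]>105)&(H[...,0]<130)&(H[...,1]>110)&(np.hypot(W[...,0]-near[0],W[...,1]-near[1])<.07)&(W[...,2]>.09)
        P=W[k];zt=np.percentile(P[:,2],97);Q=P[abs(P[:,2]-zt)<.012]
        c,sz,a=cv2.minAreaRect(Q[:,:2].astype(np.float32))
        print(n,"ztop",zt.round(4),"centre",np.round(c,4),"size",np.round(sz,3),"off",np.round((np.array(c)-near)*1000,1))
E
python3 - <<'E'
from h import *
from geo import *
held(PEG)
s=r.read_state();print(s["eef_pos"])
E
```

```text
top ztop 0.3545 centre [ 0.4676 -0.1251] size [0.063 0.064] off [3.1 0.9]
scene ztop 0.3506 centre [ 0.466  -0.1294] size [0.079 0.068] off [ 1.5 -3.4]
[ 0.46293696 -0.12602982  0.32397923]
```

Within 3 mm of the peg axis, and the top is level at the expected height. Lowering with force watch.

Run:
```python
from h import *
from geo import *
h=np.array([np.cos(.17),np.sin(.17)]);th=np.deg2rad(30)
if r.move_straight(place_p(PEG,h,th,.03),speed=.12,max_force=8): print("EARLY",r.read_state()["eef_pos"])
else:
    hit=r.move_straight(place_p(PEG,h,th,.003),speed=.03,max_force=5)
    print(hit,r.read_state()["eef_pos"]-place_p(PEG,h,th,.008),r.read_state()["contact_force"])
    snap("scene","s8");print(T_())
```

```text
True [ 2.94518285e-04 -8.24721466e-05 -1.93152449e-04] [ 0.91584846 -0.19967049  1.54278299]
56.25
```

View pics/s8.png

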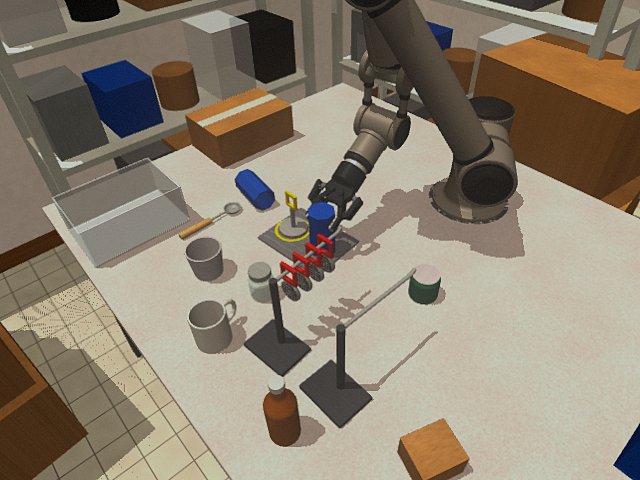

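It made contact at exactly the expected rim height. Now I release, back out along the tool axis, and re-look at the right tumbler.

Run:
```python
from h import *
from geo import *
command_gripper(0.085)
s=r.read_state();p=np.array(s["eef_pos"]);z=Ro.from_quat(s["eef_rot"]).as_matrix()[:,2]
r.move_straight(p-0.09*z,speed=.12)
pp=np.array(r.read_state()["eef_pos"]);r.move_straight([pp[0],pp[1],0.34],speed=.2)
r.reach([0.44,-0.40,0.34],qd(0)); r.hold(.2)
im,d,W,T=snap("wrist","w9")
res=tumbler(im,W,(.47,-.42));print(res[:4],T_())
k=(np.hypot(W[...,0]-.55,W[...,1]+.42)<.08)&(W[...,2]>.005)&(W[...,2]<.03)&(hsv(im)[...,1]<90)&~res[4]
m=res[2]*np.sign(res[2]@TR[1]);D=W[k][:,:2]-res[0];a=D@m;b=D@np.array([m[1],-m[0]])
print("spoon along",np.percentile(a,[2,50,98]).round(3),"across",np.percentile(b,[2,50,98]).round(3))
H=hsv(im)
for nm,k in (("eye",(H[...,0]>20)&(H[...,0]<36)&(H[...,1]>110)&(W[...,2]>.09)&(W[...,2]<.15)&(W[...,1]<-.17)),):
    print(nm,k.sum(),np.median(W[k],0),W[k].min(0),W[k].max(0))
held(PEG)
```

```text
(array([ 0.46085864, -0.43762609]), (0.12964773178100586, 0.0643637403845787), array([0.13618091, 0.99068399]), np.float64(0.06492699855458058)) 60.58
spoon along [-0.008  0.02   0.038] across [0.061 0.094 0.156]
eye 904 [ 0.46978427 -0.2428562   0.12265986] [ 0.46665919 -0.26245405  0.09000977] [ 0.4752351  -0.22267118  0.13025651]
top ztop 0.1432 centre [ 0.4671 -0.126 ] size [0.063 0.064] off [2.6 0. ]
scene ztop 0.1391 centre [ 0.4687 -0.1239] size [0.066 0.063] off [4.2 2.1]
```

View pics/w9.png

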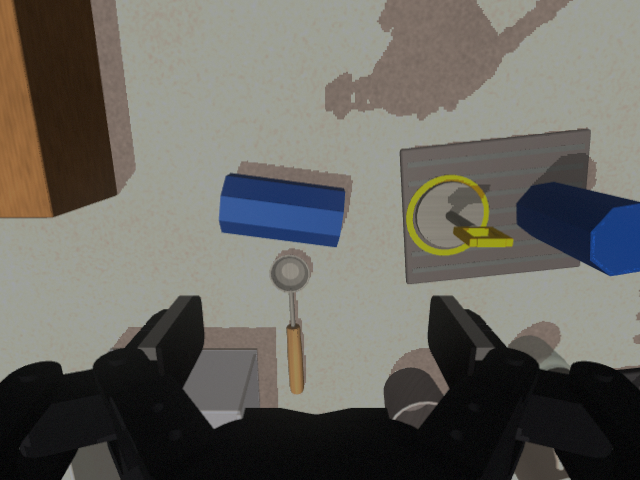

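The left tumbler stands on its rim over the peg. The right one now lies at (0.461,−0.438) with the brown box nearby, so I check that clearance first.

Run:
```python
from h import *
im,d,W,T=snap("wrist")
k=(W[...,1]<-.5)&(W[...,2]>.03)&(np.arange(640)[None]<200)&(np.arange(480)[:,None]<290)&(W[...,2]<.25)
k&=np.hypot(W[...,0]-.46,W[...,1]+.44)>.09
P=W[k];print(P.min(0).round(3),P.max(0).round(3),np.percentile(P,[2,50,98],axis=0).round(3))
c=np.array([.4609,-.4376]);m=np.array([.1362,.9907])
for t in (15,20,30):
    th=np.deg2rad(t);R=pick_R(m,th,1);p=pick_p(c,m,th)[0]
    for b in (.06,.12,.2,.28): print(t,b,(p-b*R[:,2]).round(3),end=' ')
    print()
```

```text
[ 0.248 -0.69   0.03 ] [ 0.449 -0.639  0.123] [[ 0.265 -0.678  0.034]
 [ 0.359 -0.641  0.105]
 [ 0.445 -0.64   0.122]]
15 0.06 [ 0.454 -0.491  0.093] 15 0.12 [ 0.451 -0.507  0.151] 15 0.2 [ 0.449 -0.527  0.228] 15 0.28 [ 0.446 -0.548  0.305] 
20 0.06 [ 0.453 -0.496  0.091] 20 0.12 [ 0.45  -0.517  0.148] 20 0.2 [ 0.446 -0.544  0.223] 20 0.28 [ 0.443 -0.571  0.298] 
30 0.06 [ 0.452 -0.506  0.087] 30 0.12 [ 0.447 -0.536  0.139] 30 0.2 [ 0.442 -0.575  0.208] 30 0.28 [ 0.437 -0.615  0.277]
```

The box starts at y = −0.64 with top at 0.12, so the pick is clear. Picking the right tumbler now.

```bash
sed -i 's/^PEG=.*/PEG=np.array([0.4645,-0.126]);STAND=np.array([0.472,-0.2425])/' geo.py
python3 - <<'E'
from h import *
from geo import *
im,d,W,T=snap("wrist");res=tumbler(im,W,(.46,-.437));print(res[:4])
m=res[2]*np.sign(res[2]@TR[1]);assert abs(max(res[1])-.13)<.004
grab(res[0],m)
h=np.array([1.,0.]);th=np.deg2rad(30)
r.reach(place_p(STAND,h,th,.24),q_(place_R(h,th,1)))
r.hold(.2);held(STAND);snap("scene","s10");print(T_())
E
```

```text
(array([ 0.46087444, -0.43774375]), (0.1298121064901352, 0.06447899341583252), array([0.13586549, 0.99072729]), np.float64(0.06493059486246756))
grip 0.06367824362776477 [ 0.00025684 -0.00053515  0.00104931]
grip 0.06363745755179713 68.08
top ztop 0.3726 centre [ 0.4749 -0.243 ] size [0.063 0.065] off [ 2.9 -0.5]
scene ztop 0.3693 centre [ 0.4746 -0.2459] size [0.081 0.065] off [ 2.6 -3.4]
70.73
```

View pics/s10.png

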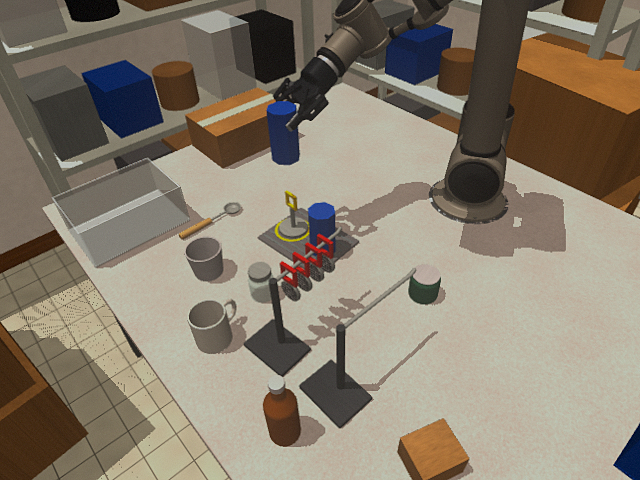

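The tumbler is upright over the stand, with lateral offset within 3 mm (the eye needs about 8 mm). Lowering.

```bash
python3 - <<'E'
from h import *
from geo import *
S=STAND+[-.001,0]
h=np.array([1.,0.]);th=np.deg2rad(30)
if r.move_straight(place_p(S,h,th,.14),speed=.12,max_force=8): print("E0")
elif r.move_straight(place_p(S,h,th,.035),speed=.07,max_force=5): print("EARLY",r.read_state()["eef_pos"])
else:
    hit=r.move_straight(place_p(S,h,th,.013),speed=.03,max_force=5)
    print(hit,r.read_state()["eef_pos"]-place_p(S,h,th,.018),r.read_state()["contact_force"])
snap("scene","s11");held(STAND);print(T_())
E
python3 -c "
import cv2
cv2.imwrite('pics/c11.png',cv2.resize(cv2.imread('pics/s11.png')[130:330,200:400],(600,600)))"
```

```text
True [ 3.68194600e-04 -7.65609038e-05  1.45369174e-03] [ 0.9558919  -0.37164888  2.18110983]
top ztop 0.153 centre [ 0.4743 -0.2383] size [0.074 0.063] off [2.3 4.2]
scene ztop 0.149 centre [ 0.4713 -0.2448] size [0.083 0.062] off [-0.7 -2.3]
74.07
```

View pics/c11.png

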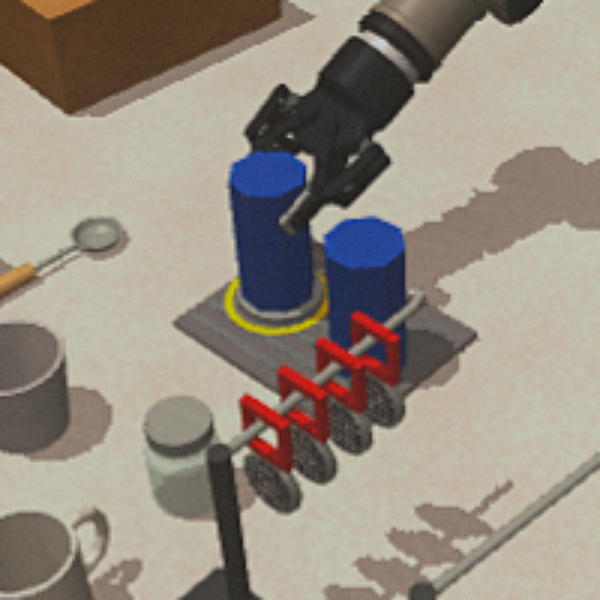

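The tumbler is over the stand, seated on the foot at the expected height. Release, back out and verify.

Run:
```python
from h import *
from geo import *
command_gripper(0.085)
s=r.read_state();p=np.array(s["eef_pos"]);z=Ro.from_quat(s["eef_rot"]).as_matrix()[:,2]
r.move_straight(p-0.09*z,speed=.12)
pp=np.array(r.read_state()["eef_pos"]);r.move_straight([pp[0],pp[1],0.34],speed=.2)
r.reach([0.2,0.42,0.35],qd(0.5)); r.hold(.5)
held(PEG);held(STAND);snap("scene","s12");im,d,W,T=snap("top","t12")
H=hsv(im);mk=((H[...,0]<6)|(H[...,0]>172))&(H[...,1]>150)&(W[...,2]>.2)&(W[...,2]<.23)&(W[...,0]>.4)
nn,L,st,ce=cv2.connectedComponentsWithStats(mk.astype(np.uint8))
for i in range(1,nn):
    if st[i,4]>20: print(np.nanmedian(W[L==i],0).round(3))
print(T_(),r.read_state()["contact_force"])
```

```text
top ztop 0.1431 centre [ 0.4674 -0.1263] size [0.063 0.064] off [ 2.9 -0.3]
scene ztop 0.139 centre [ 0.4688 -0.1253] size [0.066 0.064] off [4.3 0.7]
top ztop 0.1531 centre [ 0.4743 -0.2414] size [0.063 0.064] off [2.3 1.1]
scene ztop 0.1492 centre [ 0.4755 -0.2404] size [0.066 0.063] off [3.5 2.1]
[0.683 0.027 0.212]
[0.649 0.023 0.212]
[0.613 0.021 0.212]
[0.578 0.014 0.211]
79.58 [ 0.27627317  0.06166951 -0.18644129]
```

View pics/s12.png

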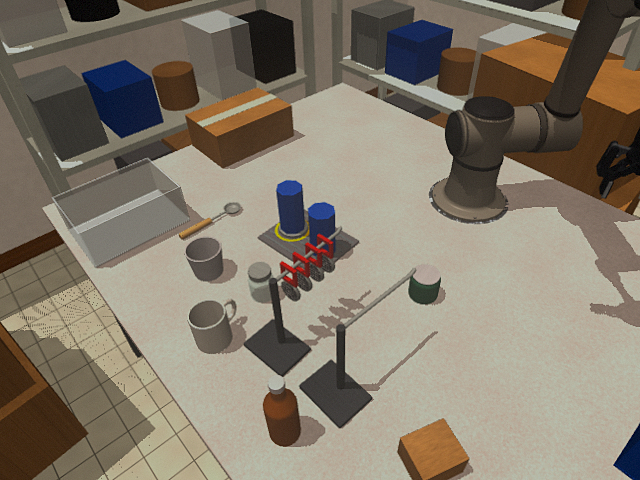

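View pics/t12.png

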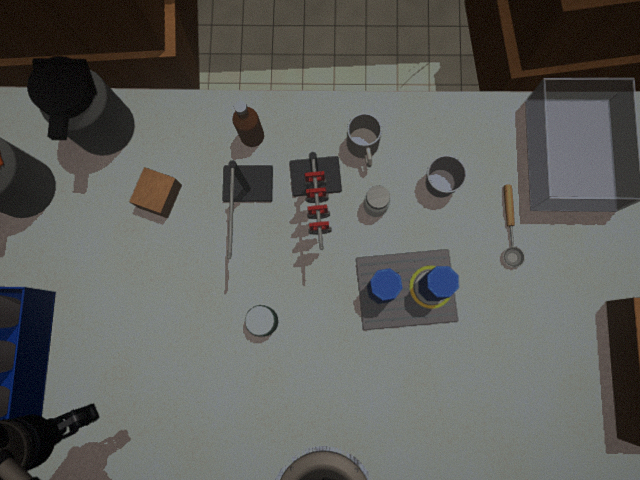

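Both tumblers stand inverted, over the peg at (386,285) and over the stand at (439,283). All four strainers hang on the spare rod, the bystanders are unmoved, and the arm is clear.

Run:
```python
from h import *
r.finish_job();print(T_())
```

```text
the job is handed in; nothing more can be done
the job is handed in; nothing more can be done
```

The job is done and handed in, about 80 s into the 208 s allowed.

- **Strainers:** all four hang on the spare hook. Their measured tops are 0.211–0.212 m high, as expected for hanging at rest, and each is within about 3 mm of the rod's line.
- **Drying stand:** it looked upright when I set it down, about 4 mm from the ring's centre.
- **Tumblers:** both are upside down and seated on their rims, one over the peg and one over the stand. I put the left one on the peg. The right one was knocked aside during the run, so I measured it again before picking it up.

The last camera checks put both tumblers within about 5 mm of their axes. The top camera reads them 4 mm higher than the scene camera does (0.143 vs 0.139 m on the peg, 0.153 vs 0.149 m on the stand). That is larger than the stated 2 mm calibration, but the scene camera and the height at which each rim made contact match a seated tumbler. After the stand's tumbler went on, I could only see part of the stand's foot, so I did not measure its position again. The bystanders looked unmoved in the last pictures, though I did not measure them. No check failed.

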